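Fit a mixing head into the touch-start mixer and keep it pressed

TASK

Take the mixing head with the square orange knob out of its blue stand and hold its splined end down inside the small grey cleaning well, with all the splines below the rim, for about a second. Then turn the head until its four splines mesh with the cross-shaped socket on top of the white mixer, slide it fully home so that the orange collar sits flush on the socket against the spring, and finish still gripping the knob and pressing it down there, without letting go. Leave the timer, label roll, marker and forceps where they lie.

Things in the scene. Friction and masses are not known exactly. Their poses are not given: they have to be found in the camera images.
- head: Loose mixing head, about 140 g, 112 mm tall, upright at the start; origin at its bottom tip, z up its axis. Above the tip: round nose (12.4 mm wide, pointed) to 9 mm; four splines to 26 mm; orange collar (42 mm wide) to 32; stem to 50; grey disc (60 mm wide) to 60; square orange knob to 112 mm.
- head_knob (a point): Grip point: centre of the square orange knob (22 x 22 mm), on the head's axis 88 mm above the tip; the knob reaches 24 mm above and 28 mm below it. Its flat sides face the head's +x, -x, +y, -y, the directions of the splines, so every quarter turn is alike.
- head_tip (a point): Bottom tip of the head's nose, axes as the head's. The four splines form a cross along +x, -x, +y, -y, from 9 to 26 mm above the tip, each 6.6 mm wide and reaching 15 mm from the axis.
- stand_mouth (a point): Centre of the hole in the top face of the fixed blue stand (64 x 64 x 34 mm block; hole 37 mm wide, 31 mm deep). At the start the head stands in it, collar on the top face, tip 26 mm below this point.
- well_rim (a point): Centre of the open mouth of the fixed round grey cleaning well with violet lamps inside its rim: 66 mm outer diameter, 56 mm inside, rim 55 mm above the worktop, 50 mm deep. z up.
- socket_mouth (a point): Centre of the top face of the round steel socket (52 mm wide, four white teeth) on the fixed white mixer (104 x 110 mm), 97 mm above the worktop; z up. Its x and y axes run along the arms of the cross slot (11 mm wide, 17.5 mm from the axis): the head fits at four quarter turns. Socket angle varies; it stays put below 0.35 N m. Out of line, the splines rest on the teeth, tip 9 mm deep; home: 26 mm.
- contact_plate (a joint): Travel (m) of the sprung plate in the bottom of the socket: 0 at rest, its face 18.5 mm below the socket's top face; 0.0075 when the head is fully home with its collar on the top face. It pushes up with 3.2 N at first touch and 9.2 N at home, so the head rises if let go.
- bench_timer: Bystander: white count-down timer, 64x64x22 mm; origin under its centre.
- label_roll: Bystander: white roll of labels lying flat, 58 mm across, 24 mm high; origin under its centre.
- marker_black: Bystander: black-and-white marker pen lying down, 134 mm long; origin under its centre.
- forceps: Bystander: steel forceps lying flat, 128 mm long; origin under its centre.

How it is judged:
By the outcome, as a careful person would: the job done as asked, in the order asked, and still so for the second after the job is handed in, while the arm keeps its last pose, push and grip.
It also fails if it takes over 51 s, if anything falls off the work surface, if the arm or the gripper's body presses on something with over 40 N, if the wrist force passes 120 N, or if a joint passes its speed limit or range.

ROBOT

A 6-joint arm with a two-finger parallel gripper is mounted at the origin on a cart in front of the work surface, level with it; the furniture and walls round the work are solid. World frame = base frame: x ahead of the robot, y to its left, z up, the work surface at z = 0. Lengths are in mm, angles in rad, forces in N, time in s.
With the tool pointing down it reaches from about 400 to 925 mm from the base axis. Payload 12.5 kg.
Tool frame: the origin (TCP) lies between the finger pads; the fingertips stand 11 mm ahead of it and the grasp point (between the pads) lies 8 mm behind it; y points along the fingers, x is the direction in which the jaws open and shut, and the axes are right-handed (so a half turn about y gives the same grasp; the last joint's range is limited). The gripper opens to 95 mm and grips with 3 to 60 N. Pads are 20 mm wide; open, the fingers measure 119 mm over their backs; the gripper's body (75 mm by 180 mm) begins 59 mm behind the grasp point.
Start: joints at [-1.449, 0.491, 1.559, -0, 1.092, -0.106], TCP at [141.169, -608.865, 225.661] pointing down, gripper open.
Joint ranges: [-3.1, 3.1], [-0.84, 2.19], [0.05, 2.79], [-1.13, 4.28], [0.06, 2.93], [-2.69, 2.69]. Speed limits (rad/s): [2.22, 2.22, 2.79, 3.14, 3.14, 3.14].

INTERFACE

Orientations are given as [roll, pitch, yaw] about the fixed x, y, z axes, in that order (R = Rz(yaw) Ry(pitch) Rx(roll)).
In Python, from cell import env gives the robot as it stands.
- The arm moves only by the tool jog_arm, never from a script. Its argument "series" is a list of rows, each an object of numbers: "dx", "dy", "dz": the shift along the world's x, y, z in m; "rx", "ry", "rz": the turn, a rotation vector about the world's x, y, z in degrees; "gripper": the opening, from 0 (shut) to 1 (fully open). A call has 1 to 12 rows; each row shifts and turns the commanded pose from where the row before left it; what a row does not reach is not made up. A row lasts 1/10 s, in which the tool goes at most 50 mm and 8.59 degrees, less where a joint would pass 70% of its speed; a pose out of reach is approached as far as the arm can. A call is refused whole if a number of a shift passes 0.05 or a number of a turn 8.59, either way. A call with a gripper value outside its range is refused whole. The fingers move at their own pace and stop on an object; the grip force is fixed at half the most. Time passes only in rows, so rows that do not move let the fingers close. It gives the time, the measured TCP pose, the force and the opening at its end, in the units of the state.
- env.state(): the state, without advancing time (a new reading comes with each control period).
- env.read_camera(name): name is "scene" or "top" or "wrist"; returns the picture (420x560x3 uint8, red, green, blue); there is no depth.
- env.camera_info(name): a dict with "camera_matrix" (3x3 intrinsics, pixels), "k1" (the pictures are not rectified: a ray, as slopes to the right and down, at radius r is drawn at 1 + k1 r^2 times it, then the intrinsics apply), "R" (3x3) and "t" (3): a world point X has camera coordinates R X + t; the wrist camera has in their place "mount" (4x4, takes a point from camera to tool coordinates, whose origin is the TCP and whose axes are the tool frame's). Camera axes: x right, y down, z forward; pixel columns grow to the right and rows downward; lengths in mm; the calibration is good to about 2 mm. A picture is of the moment at which its call begins: read the wrist's pose just before it. camera_info takes no time and is no camera call.
- env.job_done(): hands the job in, once; it reports no verdict.
The state is a dict: "t": time; "joints": joint angles; "qvel": joint speeds; "tau": joint torques, N m; "eef_pos": TCP position; "tcp_rot": TCP orientation; "ft_force": force on the tool from outside, world axes, zero at the start; "moment": the same for the moment, N m; "opening": opening from 0.0 (shut) to 1.0 (fully open).
Only numpy, scipy, OpenCV 4.12 (cv2) and the standard library are available. Lean on these libraries where they do the work, as an engineer would, in place of code of your own. Each camera call takes 0.05 s, during which the arm holds its last target.

## Working session

There is one attempt and no reset: what is moved stays moved. The work goes in short steps, Python scripts to look and compute and a tool call to move; the robot and the scene stay as the last step left them, time stands still between calls to the robot, and variables do not carry over. Pictures are saved under pics/ and viewed, and the job is handed in when it is done.

Besides the shell and the picture viewer there is one more tool, called after ">>>" as name([rows], argument=value, ...), one row to a line, values as JSON. jog_arm: Moves the arm, as the interface text tells. Its arguments: {"type":"object","properties":{"series":{"type":"array"}},"required":["series"]}

```bash
ls; mkdir -p pics; python3 - <<'E'
from cell import env
import cv2
s=env.state(); print(s)
for n in ["scene","top","wrist"]:
    im=env.read_camera(n); cv2.imwrite(f"pics/{n}0.png",im[:,:,::-1])
    print(n,env.camera_info(n))
E
```

```text
pics
{'t': 0.0, 'joints': array([-1.44860243e+00,  4.91559137e-01,  1.55942177e+00, -4.12095580e-06,
        1.09166650e+00, -1.05602444e-01]), 'qvel': array([ 0.00141149,  0.00246876, -0.00014883,  0.00165999, -0.00040602,
        0.00010144]), 'tau': array([-1.27628598e-03, -6.12645507e+01, -2.58180517e+01,  6.92520663e-02,
        4.82087815e-02, -1.30670296e-04]), 'eef_pos': array([ 141.13858442, -608.64004121,  225.07152751]), 'tcp_rot': array([-1.57068878e+00,  1.04926446e-03, -1.34299803e+00]), 'ft_force': array([ 0.26268575,  0.80742022, -0.6661459 ]), 'moment': array([-0.00500298,  0.01862496,  0.00022813]), 'opening': 0.996793618980646}
scene {'camera_matrix': array([[487.79922421,   0.        , 281.7247046 ],
       [  0.        , 487.79922421, 202.98168079],
       [  0.        ,   0.        ,   1.        ]]), 'k1': -0.11368424532263399, 'R': array([[-0.72619744, -0.68748273, -0.00218685],
       [-0.43254537,  0.45937143, -0.7758108 ],
       [ 0.5343611 , -0.5624459 , -0.63096183]]), 't': array([424.41587371, 301.36806727, 826.02489826])}
top {'camera_matrix': array([[4
[... 238 characters left out ...]
98966661,  0.02256875, -0.14160035],
       [ 0.14228391,  0.03227903, -0.98929943]]), 't': array([ 47.25638566, 595.35425491, 900.66926103])}
wrist {'camera_matrix': array([[311.88717024,   0.        , 280.30777793],
       [  0.        , 311.88717024, 208.5409713 ],
       [  0.        ,   0.        ,   1.        ]]), 'k1': -0.06534328954992366, 'mount': array([[ 9.99999627e-01, -2.53962640e-04,  8.25331483e-04,
         2.87221443e-01],
       [-8.63092300e-04, -2.63830357e-01,  9.64568711e-01,
        -1.58546835e+02],
       [-2.72169163e-05, -9.64569064e-01, -2.63830478e-01,
         7.51849292e+01],
       [ 0.00000000e+00,  0.00000000e+00,  0.00000000e+00,
         1.00000000e+00]])}
```

View pics/scene0.png

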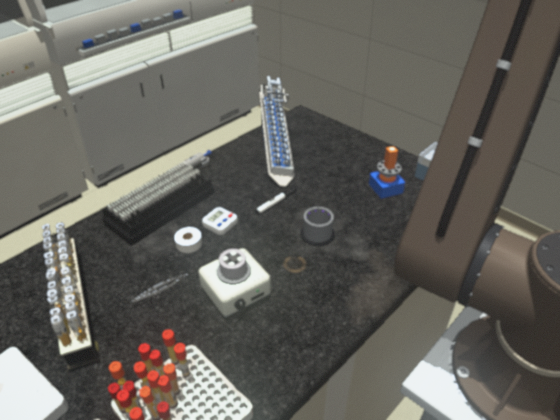

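View pics/top0.png

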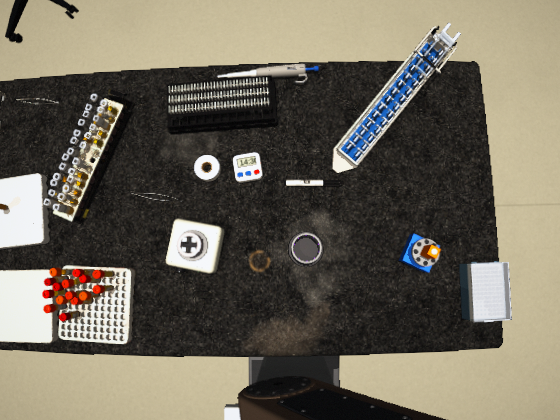

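View pics/wrist0.png

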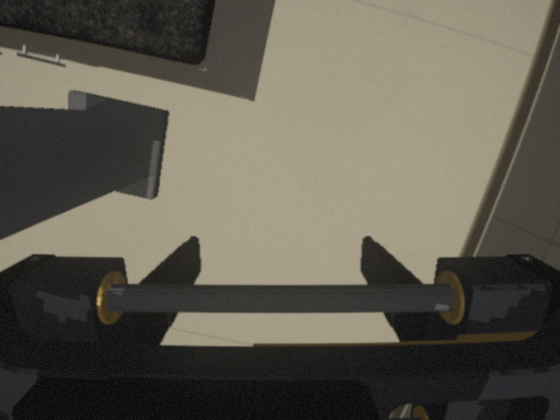

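The top view shows mixer socket ~(190,243), well ~(306,249), stand/head ~(422,252, knob top ~(434,251)). Zooming in to measure.

```bash
cat > h.py <<'E'
import numpy as np, cv2
from cell import env
from scipy.spatial.transform import Rotation as Ro
def cam(n, s=None):
    c=env.camera_info(n); K=np.array(c["camera_matrix"])
    if n=="wrist":
        T=np.eye(4); T[:3,:3]=Ro.from_euler("xyz",s["tcp_rot"]).as_matrix(); T[:3,3]=s["eef_pos"]
        M=T@np.array(c["mount"]); R=M[:3,:3].T; t=-R@M[:3,3]
    else: R=np.array(c["R"]);t=np.array(c["t"])
    return K,np.array([c["k1"],0,0,0.]),R,t
def ray(C,uv):
    K,d,R,t=C
    p=cv2.undistortPoints(np.array(uv,float).reshape(-1,1,2),K,d).reshape(-1,2)
    D=np.c_[p,np.ones(len(p))]@R
    return -R.T@t, D
def plane(C,uv,z):
    o,D=ray(C,uv); return o+D*((z-o[2])/D[:,2])[:,None]
def proj(C,X):
    K,d,R,t=C
    return cv2.projectPoints(np.array(X,float).reshape(-1,3),cv2.Rodrigues(R)[0],t,K,d)[0].reshape(-1,2)
def crop(im,x,y,w,h,k,name):
    c=im[y:y+h,x:x+w]; cv2.imwrite(f"pics/{name}.png",cv2.resize(c,None,fx=k,fy=k,interpolation=cv2.INTER_CUBIC))
E
python3 - <<'E'
import cv2, numpy as np
a=cv2.imread("pics/top0.png")
f=lambda im,x,y:cv2.resize(im[y:y+80,x:x+80],(400,400),interpolation=cv2.INTER_CUBIC)
s=cv2.imread("pics/scene0.png")
cv2.imwrite("pics/z1.png",np.hstack([f(a,155,205),f(a,385,215)]))
cv2.imwrite("pics/z2.png",np.hstack([f(s,195,230),f(s,350,130)]))
E
```

```text
(no output)
```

View pics/z1.png

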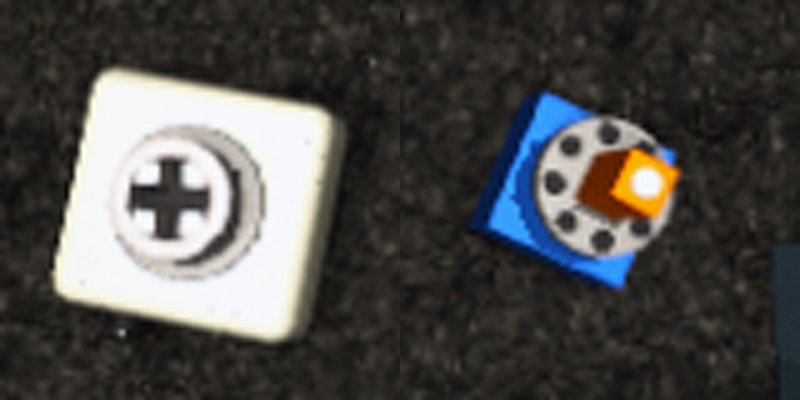

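View pics/z2.png

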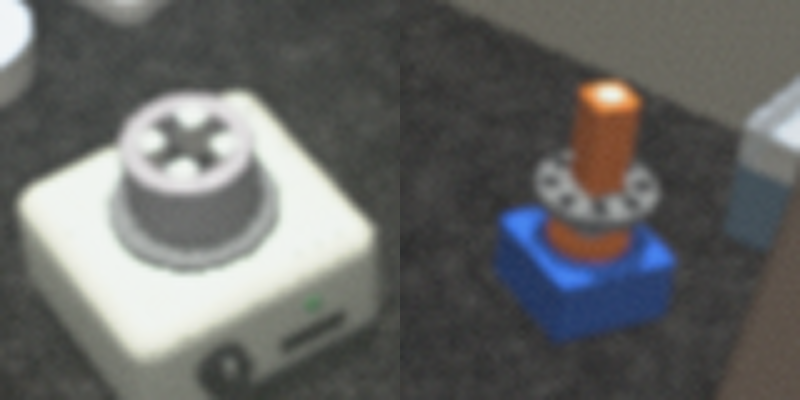

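Left: socket with dark cross, cross centre at about top px (189,245). Right: knob top at about (433,251). Measuring these.

```bash
python3 - <<'E'
from h import *
a=cv2.imread("pics/top0.png"); C=cam("top")
def c(mask,n=1):
    cs,_=cv2.findContours(mask.astype(np.uint8),0,1); return sorted(cs,key=cv2.contourArea)[::-1][:n]
b,g,r=[a[:,:,i].astype(int) for i in range(3)]
def sub(m,x,y,w,h):
    o=np.zeros_like(m);o[y:y+h,x:x+w]=m[y:y+h,x:x+w];return o
# knob top: bright orange + highlight
m=sub((r>200)&((b<120)|((b>235))),500-400+385-5+10,215,90,60)
m=sub((r>215)&(g>100),505,245,1,1)|sub((r>225),428,243,15,17)
k=c(m)[0]; ctr,wh,ang=cv2.minAreaRect(k); P=plane(C,cv2.boxPoints((ctr,wh,ang)),120)
print("knob",ctr,wh,P.mean(0),np.degrees(np.arctan2(*(P[1]-P[0])[1::-1])), np.linalg.norm(np.diff(P,axis=0),axis=1))
# disc: grey pixels top at 68
m=sub((abs(r-b)<60)&(r>120),410,236,32,34); k=c(m)[0]
e=cv2.fitEllipse(cv2.convexHull(k)); print("disc",e,plane(C,[e[0]],68))
m=sub((b>150)&(r<120),395,230,50,45); k=c(m)[0];R=cv2.minAreaRect(cv2.convexHull(k));print("stand",R, plane(C,[R[0]],34))
P=plane(C,cv2.boxPoints(R),34);print(P)
# socket cross
for T in (80,110,140):
    gray=cv2.cvtColor(a,6); m=sub(gray<T,180,235,18,19); k=c(m)[0]
    M=cv2.moments(k);print("cross",T,cv2.contourArea(k),cv2.boundingRect(k),plane(C,[[M['m10']/M['m00'],M['m01']/M['m00']]],97))
cs=c(sub((gray<90),280,225,55,50),3)
for k in cs: 
    if len(k)>5: print("well",cv2.fitEllipse(k),plane(C,[cv2.fitEllipse(k)[0]],55))
f=lambda im,x,y:cv2.resize(im[y:y+50,x:x+50],(400,400),interpolation=cv2.INTER_CUBIC)
cv2.imwrite("pics/z3.png",np.hstack([f(a,281,224),f(a,165,220)]))
# mixer box
m=sub(gray>150,160,212,66,64);k=c(m)[0];R=cv2.minAreaRect(k);print("mixer",R)
E
```

```text
knob (433.7000427246094, 251.10000610351562) (10.28591251373291, 10.28591251373291) [ 483.77888398 -282.96897063  120.        ] -30.142031028070626 [20.82037502 20.7420366  20.83066845]
disc ((425.21856689453125, 251.94805908203125), (25.927282333374023, 27.9028263092041), 175.55430603027344) [[ 483.86658387 -281.93727118   68.        ]]
stand ((420.9329833984375, 252.52578735351562), (29.749643325805664, 29.851177215576172), 23.96249008178711) [[ 483.71374089 -283.0019375    34.        ]]
[[ 468.47226228 -238.48771866   34.        ]
 [ 527.27494143 -268.59572081   34.        ]
 [ 499.0156757  -328.18128138   34.        ]
 [ 440.41055187 -297.52591376   34.        ]]
cross 80 86.0 (181, 237, 15, 16) [[509.14377364 213.90879025  97.        ]]
cross 110 94.5 (181, 237, 16, 16) [[508.97978793 213.30870972  97.        ]]
cross 140 101.0 (181, 236, 16, 17) [[508.93307677 213.09873579  97.        ]]
well ((307.0, 249.5), (57.64528274536133, 64.30557250976562), 90.0) [[495.82698358 -32.57995019  55.        ]]
mixer ((193.0384521484375, 245.3076934814453), (48.832916259765625, 47.26398468017578), 11.309932708740234)
```

View pics/z3.png

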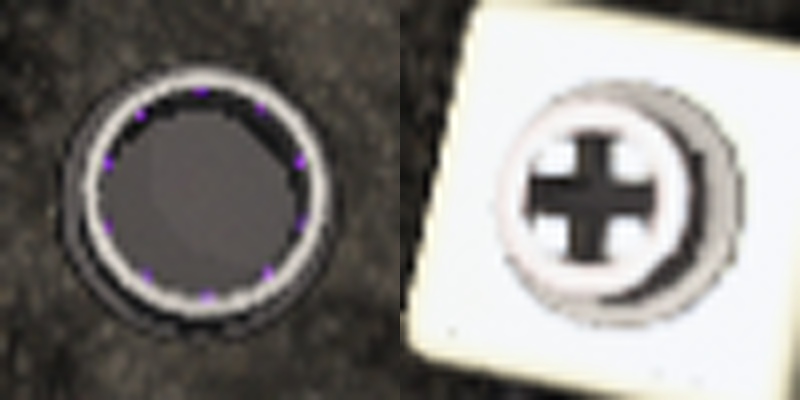

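Knob ≈ (484,-283), yaw ≈ -30°; socket ≈ (509,213.5), near 0°; well to refine. Moving above the head.

>>> jog_arm([
  {"dx":0.0286,"dy":0.0272,"rz":3.92},
  {"dx":0.0286,"dy":0.0272,"rz":3.92},
  {"dx":0.0286,"dy":0.0272,"rz":3.92},
  {"dx":0.0286,"dy":0.0272,"rz":3.92},
  {"dx":0.0286,"dy":0.0272,"rz":3.92},
  {"dx":0.0286,"dy":0.0272,"rz":3.92},
  {"dx":0.0286,"dy":0.0272,"rz":3.92},
  {"dx":0.0286,"dy":0.0272,"rz":3.92},
  {"dx":0.0286,"dy":0.0272,"rz":3.92},
  {"dx":0.0286,"dy":0.0272,"rz":3.92},
  {"dx":0.0286,"dy":0.0272,"rz":3.92},
  {"dx":0.0286,"dy":0.0272,"rz":3.92},
])

```text
$.series[0]: bad value
```

>>> jog_arm([
  {"gripper":1},
  {"gripper":1},
])

```text
$.series[0]: bad value
```

```bash
python3 - <<'E'
from h import *
s=env.state(); print(s["t"],s["eef_pos"],np.degrees(s["tcp_rot"]),s["ft_force"])
im=env.read_camera("wrist")[:,:,::-1]; cv2.imwrite("pics/w1.png",im)
np.savez("w1.npz",p=s["eef_pos"],r=s["tcp_rot"])
E
```

```text
0.15 [ 141.14943358 -608.6891586   225.2165593 ] [-8.99949279e+01  4.39326107e-02 -7.69478855e+01] [-0.15478672 -0.77690162  0.0174797 ]
```

View pics/w1.png

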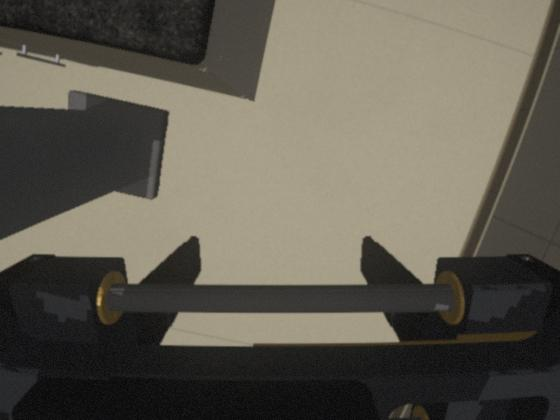

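Both calls were refused and nothing moved. I'll give every field this time.

>>> jog_arm([
  {"dx":0.0286,"dy":0.0272,"dz":0.0,"rx":0.0,"ry":0.0,"rz":3.92,"gripper":1.0},
  {"dx":0.0286,"dy":0.0272,"dz":0.0,"rx":0.0,"ry":0.0,"rz":3.92,"gripper":1.0},
])

```text
t: 0.4
eef_pos: [198.4, -553.9, 225.1]
tcp_rot: [-1.571, 0.001, -1.205]
ft_force: [1.4, -1.0, 1.0]
opening: 1.002
```

>>> jog_arm([
  {"dx":0.0286,"dy":0.0272,"dz":0,"rx":0,"ry":0,"rz":3.92,"gripper":1},
  {"dx":0.0286,"dy":0.0272,"dz":0,"rx":0,"ry":0,"rz":3.92,"gripper":1},
  {"dx":0.0286,"dy":0.0272,"dz":0,"rx":0,"ry":0,"rz":3.92,"gripper":1},
  {"dx":0.0286,"dy":0.0272,"dz":0,"rx":0,"ry":0,"rz":3.92,"gripper":1},
  {"dx":0.0286,"dy":0.0272,"dz":0,"rx":0,"ry":0,"rz":3.92,"gripper":1},
  {"dx":0.0286,"dy":0.0272,"dz":0,"rx":0,"ry":0,"rz":3.92,"gripper":1},
  {"dx":0.0286,"dy":0.0272,"dz":0,"rx":0,"ry":0,"rz":3.92,"gripper":1},
  {"dx":0.0286,"dy":0.0272,"dz":0,"rx":0,"ry":0,"rz":3.92,"gripper":1},
  {"dx":0.0286,"dy":0.0272,"dz":0,"rx":0,"ry":0,"rz":3.92,"gripper":1},
  {"dx":0.0286,"dy":0.0272,"dz":0,"rx":0,"ry":0,"rz":3.92,"gripper":1},
  {"dx":0,"dy":0,"dz":0,"rx":0,"ry":0,"rz":0,"gripper":1},
])

```text
t: 1.5
eef_pos: [486.7, -279.6, 225.5]
tcp_rot: [-1.57, -0.0, -0.516]
ft_force: [-0.7, -0.3, 0.1]
opening: 1.005
```

```bash
python3 - <<'E'
from h import *
s=env.state(); print(s["t"],s["eef_pos"],np.degrees(s["tcp_rot"]),s["ft_force"])
im=env.read_camera("wrist")[:,:,::-1]; cv2.imwrite("pics/w1.png",im)
np.savez("w1.npz",eef_pos=s["eef_pos"],tcp_rot=s["tcp_rot"])
E
```

```text
1.5 [ 486.7127883  -279.61284865  225.49862262] [-8.99669020e+01 -7.79180525e-03 -2.95688450e+01] [-0.74105232 -0.27032715  0.07262516]
```

View pics/w1.png

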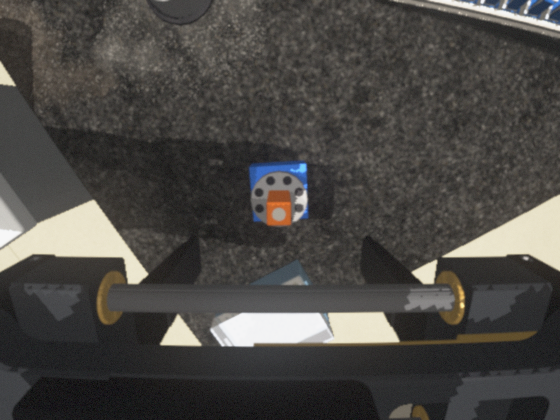

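```bash
python3 - <<'E'
from h import *
s=dict(np.load("w1.npz")); C=cam("wrist",s)
s2=env.state(); print(s2["t"],s2["eef_pos"],s2["qvel"].round(3))
im=cv2.imread("pics/w1.png"); b,g,r=[im[:,:,i].astype(int) for i in range(3)]
m=((r>110)&(r-b>60)); m[:, :240]=0; m[:,330:]=0; m[250:]=0
ys,xs=np.where(m);print(xs.min(),xs.max(),ys.min(),ys.max())
crop(im,235,150,90,90,6,"w1z")
print("tcp proj",proj(C,[s["eef_pos"]]), "knob pred", proj(C,[[483.8,-283,120]]))
E
```

```text
1.55 [ 485.4428426  -280.94574831  225.42089567] [-0.051 -0.007  0.015 -0.008 -0.001 -0.   ]
266 290 191 225
tcp proj [[278.57887171 262.78940378]] knob pred [[278.11425306 215.85579949]]
```

View pics/w1z.png

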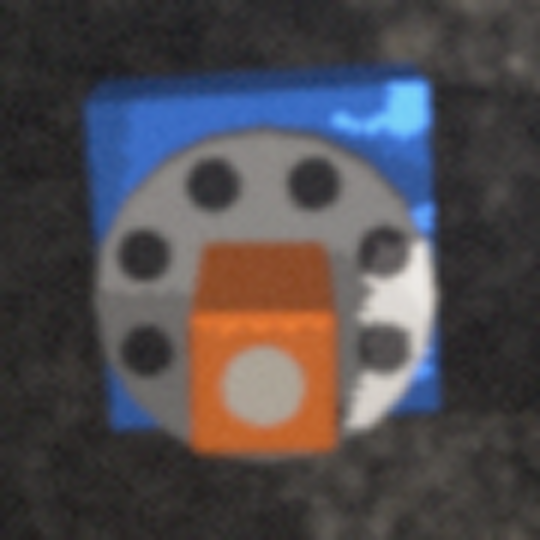

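The wrist view shows the knob square almost aligned with the jaws, at zoom corners (191,311), (335,311), (338,452), (190,452).

```bash
python3 - <<'E'
from h import *
s=dict(np.load("w1.npz")); C=cam("wrist",s)
uv=np.array([(191,311),(335,311),(338,452),(190,452)])/6+[235,150]-0.4
P=plane(C,uv,120); print(P,P.mean(0))
for i in range(4):
    d=P[(i+1)%4]-P[i]; print(np.linalg.norm(d),np.degrees(np.arctan2(d[1],d[0])))
s2=env.state();print(s2["eef_pos"],np.degrees(s2["tcp_rot"]))
# well and socket from the top/scene images
a=cv2.imread("pics/top0.png");C=cam("top")
u=np.array([[(206+.0)/8+281-.45,193/8+224-.45]]);print("well",plane(C,u,55))
E
```

```text
[[ 481.43807064 -266.55854904  120.        ]
 [ 499.648969   -276.8984793   120.        ]
 [ 489.55230549 -295.97356164  120.        ]
 [ 470.44118614 -285.12166887  120.        ]] [ 485.27013282 -281.13806471  120.        ]
20.94160874444247 -29.587392077490346
21.582432219426504 -117.89279092631709
21.977225927683886 150.41073120424895
21.575933039780573 59.35728864771565
[ 485.4428426  -280.94574831  225.42089567] [-8.99959875e+01  1.23612559e-02 -2.97169200e+01]
well [[499.7358602  -31.19276114  55.        ]]
```

>>> jog_arm([
  {"dx":0.0005,"dy":0.0005,"dz":-0.035,"rx":0,"ry":0,"rz":0.2,"gripper":1},
  {"dx":0,"dy":0,"dz":-0.04,"rx":0,"ry":0,"rz":0,"gripper":1},
  {"dx":0,"dy":0,"dz":-0.04,"rx":0,"ry":0,"rz":0,"gripper":1},
  {"dx":0,"dy":0,"dz":-0.022,"rx":0,"ry":0,"rz":0,"gripper":1},
  {"dx":0,"dy":0,"dz":0,"rx":0,"ry":0,"rz":0,"gripper":0.5},
  {"dx":0,"dy":0,"dz":0,"rx":0,"ry":0,"rz":0,"gripper":0.3},
  {"dx":0,"dy":0,"dz":0,"rx":0,"ry":0,"rz":0,"gripper":0.26},
])

```text
t: 2.25
eef_pos: [485.2, -282.7, 90.2]
tcp_rot: [-1.571, -0.002, -0.519]
ft_force: [0.6, 0.5, 1.0]
opening: 0.803
```

>>> jog_arm([
  {"dx":0,"dy":0,"dz":0,"rx":0,"ry":0,"rz":0,"gripper":0},
  {"dx":0,"dy":0,"dz":0,"rx":0,"ry":0,"rz":0,"gripper":0},
  {"dx":0,"dy":0,"dz":0,"rx":0,"ry":0,"rz":0,"gripper":0},
  {"dx":0,"dy":0,"dz":0,"rx":0,"ry":0,"rz":0,"gripper":0},
])

```text
t: 2.65
eef_pos: [484.9, -282.0, 89.0]
tcp_rot: [-1.571, -0.001, -0.518]
ft_force: [0.1, -0.0, -0.2]
opening: 0.467
```

```bash
python3 - <<'E'
from h import *
s=env.state(); print(s["t"],s["eef_pos"],np.degrees(s["tcp_rot"]),s["ft_force"],s["moment"],s["opening"])
im=env.read_camera("wrist")[:,:,::-1]; cv2.imwrite("pics/w2.png",im)
E
```

```text
2.65 [ 484.94207904 -281.97979271   88.96280942] [-9.00042077e+01 -3.10690286e-02 -2.97034467e+01] [ 0.10918042 -0.03575254 -0.21687021] [-0.04544924 -0.11360049  0.01072969] 0.4672895449482637
```

View pics/w2.png

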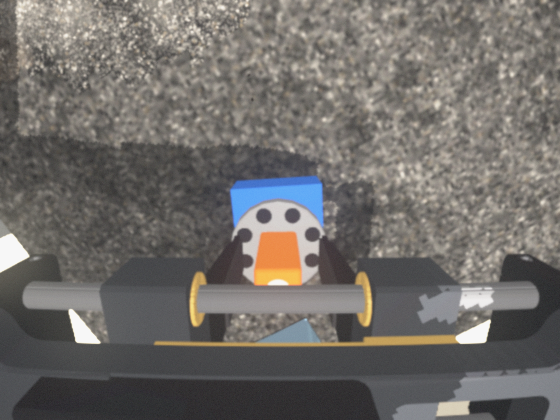

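The fingers straddle the knob evenly at (278,265) and are still closing. I'll keep closing.

>>> jog_arm([
  {"dx":0,"dy":0,"dz":0,"rx":0,"ry":0,"rz":0,"gripper":0},
  {"dx":0,"dy":0,"dz":0,"rx":0,"ry":0,"rz":0,"gripper":0},
  {"dx":0,"dy":0,"dz":0,"rx":0,"ry":0,"rz":0,"gripper":0},
  {"dx":0,"dy":0,"dz":0,"rx":0,"ry":0,"rz":0,"gripper":0},
  {"dx":0,"dy":0,"dz":0,"rx":0,"ry":0,"rz":0,"gripper":0},
])

```text
t: 3.2
eef_pos: [484.8, -281.9, 88.5]
tcp_rot: [-1.571, 0.0, -0.518]
ft_force: [-0.1, -1.4, -0.7]
opening: 0.231
```

```bash
python3 - <<'E'
from h import *
s=env.state(); print(s["t"],s["eef_pos"],np.degrees(s["tcp_rot"]),s["ft_force"],s["moment"],s["opening"])
E
```

```text
3.2 [ 484.8201669  -281.91724307   88.54721972] [-8.99979366e+01  8.59245554e-03 -2.97074988e+01] [-0.14461466 -1.41786753 -0.70321115] [-0.07363185 -0.09593991  0.00871902] 0.23113993254039567
```

Gripped at 22 mm. Lifting, and refining the well and socket meanwhile.

>>> jog_arm([
  {"dx":0,"dy":0,"dz":0.015,"rx":0,"ry":0,"rz":0,"gripper":0},
  {"dx":0,"dy":0,"dz":0.025,"rx":0,"ry":0,"rz":0,"gripper":0},
  {"dx":0,"dy":0,"dz":0.03,"rx":0,"ry":0,"rz":0,"gripper":0},
  {"dx":0,"dy":0,"dz":0.03,"rx":0,"ry":0,"rz":0,"gripper":0},
  {"dx":0,"dy":0,"dz":0.02,"rx":0,"ry":0,"rz":0,"gripper":0},
])

```text
t: 3.7
eef_pos: [485.1, -282.1, 210.7]
tcp_rot: [-1.571, -0.002, -0.518]
ft_force: [-0.0, -0.4, -1.8]
opening: 0.231
```

```bash
python3 - <<'E'
from h import *
for n,(x,y,w,h) in {"top":(285,228,43,42),"scene":(298,203,42,42)}.items():
    C=cam(n); a=cv2.imread(f"pics/{n}0.png"); hsv=cv2.cvtColor(a,cv2.COLOR_BGR2GRAY)
    k=cv2.resize(a[y:y+h,x:x+w],(520,500),interpolation=cv2.INTER_CUBIC); cv2.imwrite(f"pics/well_{n}.png",k)
    if n=="top":
        for T in (120,150):
            m=np.zeros_like(hsv); m[y:y+h,x:x+w]=(hsv[y:y+h,x:x+w]>T)
            ks,_=cv2.findContours(m,0,1); k=max(ks,key=cv2.contourArea); e=cv2.fitEllipse(k); print(T,e,plane(C,[e[0]],55))
    print(n,proj(C,[[499.7,-31.2,55],[509,213.5,97]]))
E
```

```text
120 ((306.2054138183594, 247.63290405273438), (29.49924087524414, 29.803577423095703), 126.58367156982422) [[499.82960895 -30.99385932  55.        ]]
150 ((306.1650390625, 247.68707275390625), (29.087854385375977, 29.201086044311523), 104.40571594238281) [[499.71629904 -30.90494336  55.        ]]
top [[306.30384179 247.69179018]
 [188.02545398 244.40599932]]
scene [[319.26632138 215.76818148]
 [232.78815234 258.1893575 ]]
```

View pics/well_scene.png

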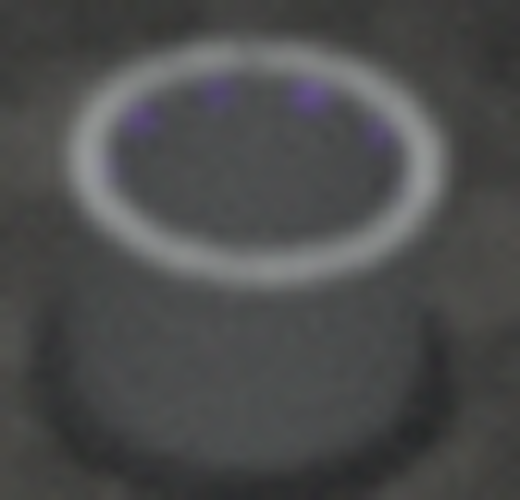

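>>> jog_arm([
  {"dx":0.002,"dy":0.02,"dz":0,"rx":0,"ry":0,"rz":0,"gripper":0},
  {"dx":0.002,"dy":0.035,"dz":0,"rx":0,"ry":0,"rz":0,"gripper":0},
  {"dx":0.002,"dy":0.04,"dz":0,"rx":0,"ry":0,"rz":0,"gripper":0},
  {"dx":0.002,"dy":0.04,"dz":0,"rx":0,"ry":0,"rz":0,"gripper":0},
  {"dx":0.002,"dy":0.04,"dz":0,"rx":0,"ry":0,"rz":0,"gripper":0},
  {"dx":0.002,"dy":0.04,"dz":0,"rx":0,"ry":0,"rz":0,"gripper":0},
  {"dx":0.002,"dy":0.025,"dz":0,"rx":0,"ry":0,"rz":0,"gripper":0},
  {"dx":0.001,"dy":0.011,"dz":0,"rx":0,"ry":0,"rz":0,"gripper":0},
  {"dx":0,"dy":0,"dz":0,"rx":0,"ry":0,"rz":0,"gripper":0},
  {"dx":0,"dy":0,"dz":0,"rx":0,"ry":0,"rz":0,"gripper":0},
  {"dx":0,"dy":0,"dz":0,"rx":0,"ry":0,"rz":0,"gripper":0},
])

```text
t: 4.8
eef_pos: [499.9, -32.1, 208.6]
tcp_rot: [-1.571, -0.0, -0.52]
ft_force: [-0.4, -0.7, -1.3]
opening: 0.229
```

```bash
python3 - <<'E'
from h import *
s=env.state(); print(s["t"],s["eef_pos"],np.degrees(s["tcp_rot"]),s["ft_force"],s["moment"],s["opening"])
im=env.read_camera("scene")[:,:,::-1]; cv2.imwrite("pics/s3.png",im)
crop(im,230,100,180,180,3,"s3z")
E
```

```text
4.8 [499.90195087 -32.07507941 208.59495449] [-9.00086505e+01 -5.22049421e-03 -2.97797790e+01] [-0.37497551 -0.74682544 -1.3371206 ] [-0.05431308 -0.041183   -0.00098512] 0.2287809394750705
```

View pics/s3z.png

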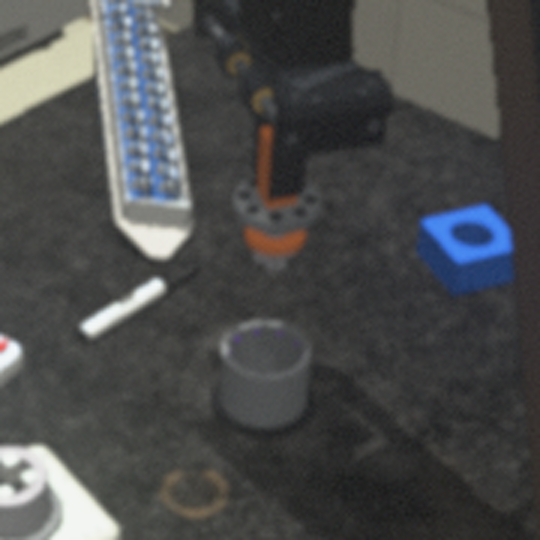

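The head hangs above the well, with splines at zoom (272,262) and the rim centre at (266,345). Descending 108 mm.

>>> jog_arm([
  {"dx":0,"dy":0.001,"dz":-0.02,"rx":0,"ry":0,"rz":0,"gripper":0},
  {"dx":0,"dy":0,"dz":-0.03,"rx":0,"ry":0,"rz":0,"gripper":0},
  {"dx":0,"dy":0,"dz":-0.025,"rx":0,"ry":0,"rz":0,"gripper":0},
  {"dx":0,"dy":0,"dz":-0.015,"rx":0,"ry":0,"rz":0,"gripper":0},
  {"dx":0,"dy":0,"dz":-0.01,"rx":0,"ry":0,"rz":0,"gripper":0},
  {"dx":0,"dy":0,"dz":-0.008,"rx":0,"ry":0,"rz":0,"gripper":0},
  {"dx":0,"dy":0,"dz":0,"rx":0,"ry":0,"rz":0,"gripper":0},
])

```text
t: 5.55
eef_pos: [499.7, -30.3, 100.1]
tcp_rot: [-1.571, 0.001, -0.519]
ft_force: [-0.9, 0.2, -0.8]
opening: 0.231
```

```bash
python3 - <<'E'
from h import *
s=env.state(); print(s["t"],s["eef_pos"],np.degrees(s["tcp_rot"]),s["ft_force"],s["moment"],s["opening"])
im=env.read_camera("scene")[:,:,::-1]; crop(im,270,150,100,100,6,"s4z")
im=env.read_camera("wrist")[:,:,::-1]; cv2.imwrite("pics/w4.png",im)
E
```

```text
5.55 [499.73292489 -30.27892746 100.13432238] [-9.00168935e+01  4.22570848e-02 -2.97396111e+01] [-0.85396978  0.24761857 -0.80962778] [-0.09268266 -0.01470141 -0.01677174] 0.23119303788448478
```

View pics/s4z.png

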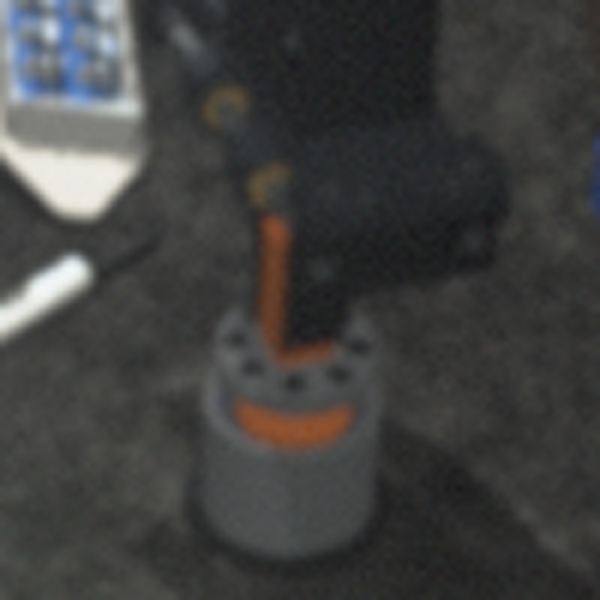

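View pics/w4.png

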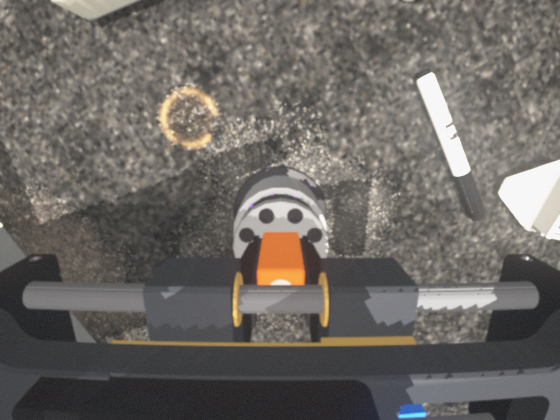

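The collar sits partly below the rim at zoom (295,425), so the splines are inside. No contact force. Holding for 1.2 s, then lifting.

>>> jog_arm([
  {"dx":0,"dy":0,"dz":0,"rx":0,"ry":0,"rz":0,"gripper":0},
  {"dx":0,"dy":0,"dz":0,"rx":0,"ry":0,"rz":0,"gripper":0},
  {"dx":0,"dy":0,"dz":0,"rx":0,"ry":0,"rz":0,"gripper":0},
  {"dx":0,"dy":0,"dz":0,"rx":0,"ry":0,"rz":0,"gripper":0},
  {"dx":0,"dy":0,"dz":0,"rx":0,"ry":0,"rz":0,"gripper":0},
  {"dx":0,"dy":0,"dz":0,"rx":0,"ry":0,"rz":0,"gripper":0},
  {"dx":0,"dy":0,"dz":0,"rx":0,"ry":0,"rz":0,"gripper":0},
  {"dx":0,"dy":0,"dz":0,"rx":0,"ry":0,"rz":0,"gripper":0},
  {"dx":0,"dy":0,"dz":0,"rx":0,"ry":0,"rz":0,"gripper":0},
  {"dx":0,"dy":0,"dz":0,"rx":0,"ry":0,"rz":0,"gripper":0},
  {"dx":0,"dy":0,"dz":0,"rx":0,"ry":0,"rz":0,"gripper":0},
  {"dx":0,"dy":0,"dz":0,"rx":0,"ry":0,"rz":0,"gripper":0},
])

```text
t: 6.85
eef_pos: [499.9, -30.0, 100.6]
tcp_rot: [-1.571, -0.0, -0.518]
ft_force: [-0.2, 0.2, -1.3]
opening: 0.231
```

>>> jog_arm([
  {"dx":0,"dy":0,"dz":0.015,"rx":0,"ry":0,"rz":0,"gripper":0},
  {"dx":0,"dy":0,"dz":0.03,"rx":0,"ry":0,"rz":0,"gripper":0},
  {"dx":0,"dy":0,"dz":0.04,"rx":0,"ry":0,"rz":0,"gripper":0},
  {"dx":0,"dy":0,"dz":0.04,"rx":0,"ry":0,"rz":0,"gripper":0},
  {"dx":0,"dy":0,"dz":0.025,"rx":0,"ry":0,"rz":0,"gripper":0},
])

```text
t: 7.35
eef_pos: [500.2, -30.0, 253.5]
tcp_rot: [-1.57, -0.003, -0.519]
ft_force: [0.3, -0.7, -1.8]
opening: 0.228
```

>>> jog_arm([
  {"dx":0.0015,"dy":0.018,"dz":-0.01,"rx":0,"ry":0,"rz":4.95,"gripper":0},
  {"dx":0.0015,"dy":0.028,"dz":-0.01,"rx":0,"ry":0,"rz":4.95,"gripper":0},
  {"dx":0.0015,"dy":0.028,"dz":-0.01,"rx":0,"ry":0,"rz":4.95,"gripper":0},
  {"dx":0.0015,"dy":0.028,"dz":-0.01,"rx":0,"ry":0,"rz":4.95,"gripper":0},
  {"dx":0.0015,"dy":0.023,"dz":-0.01,"rx":0,"ry":0,"rz":4.95,"gripper":0},
  {"dx":0.0015,"dy":0.013,"dz":-0.01,"rx":0,"ry":0,"rz":4.95,"gripper":0},
  {"dx":0,"dy":0,"dz":0,"rx":0,"ry":0,"rz":0,"gripper":0},
  {"dx":0,"dy":0,"dz":0,"rx":0,"ry":0,"rz":0,"gripper":0},
  {"dx":0,"dy":0,"dz":0,"rx":0,"ry":0,"rz":0,"gripper":0},
  {"dx":0,"dy":0,"dz":0,"rx":0,"ry":0,"rz":0,"gripper":0},
])

```text
t: 8.35
eef_pos: [509.1, 107.3, 191.2]
tcp_rot: [-1.571, -0.001, -0.002]
ft_force: [-1.1, 0.0, -1.3]
opening: 0.231
```

```bash
python3 - <<'E'
from h import *
s=env.state(); print(s["t"],s["eef_pos"],np.degrees(s["tcp_rot"]),s["ft_force"],s["moment"],s["opening"])
im=env.read_camera("wrist")[:,:,::-1]; cv2.imwrite("pics/w5.png",im)
np.savez("w5.npz",eef_pos=s["eef_pos"],tcp_rot=s["tcp_rot"])
C=cam("wrist",s); p=proj(C,[[509,213.5,97]])[0]; print(p)
x,y=int(p[0])-50,max(0,int(p[1])-50); print(x,y); crop(im,x,y,100,100,6,"w5z")
E
```

```text
8.35 [509.0560066  107.29741972 191.1565572 ] [-9.00010068e+01 -5.00977643e-02 -1.30464768e-01] [-1.07306161  0.04507648 -1.30874806] [-5.62054160e-02 -1.06470810e-01 -2.51226759e-05] 0.23070825088414057
[278.42326818  80.35076409]
228 30
```

View pics/w5.png

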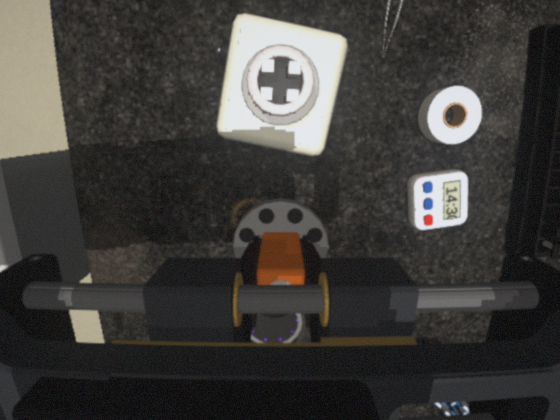

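View pics/w5z.png

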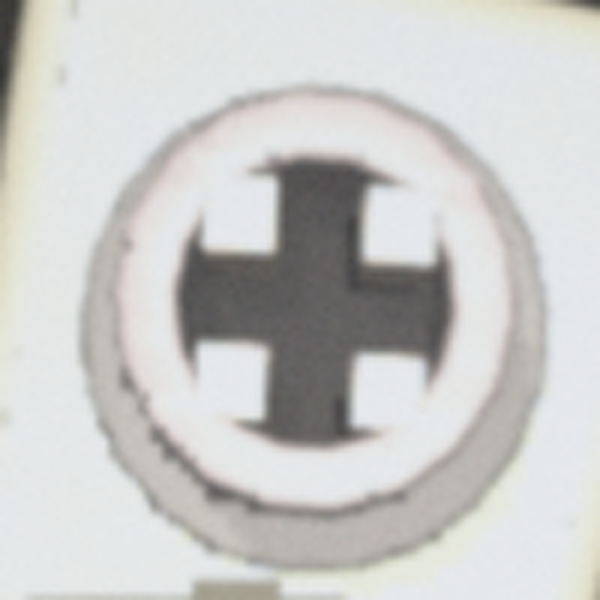

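The cross is clear, with inner tooth corners at zoom (277,253), (364,262), (270,342), (355,351) and outer rim edges at about (118..513).

```bash
python3 - <<'E'
from h import *
s=dict(np.load("w5.npz")); C=cam("wrist",s)
q=lambda L:plane(C,np.array(L)/6+[228,30]-0.4,97)
P=q([(277,253),(364,262),(270,342),(355,351)]); print(P.round(1),P.mean(0))
a=lambda d:np.degrees(np.arctan2(d[1],d[0]))
print([round(a(P[j]-P[i]),1) for i,j in((0,1),(2,3),(2,0),(3,1))])
# tooth outer-edge lines: longer baselines
print("edges", a(np.diff(q([(203,250),(437,268)]),axis=0)[0]), a(np.diff(q([(197,342),(430,356)]),axis=0)[0]), a(np.diff(q([(267,420),(279,178)]),axis=0)[0]), a(np.diff(q([(350,425),(368,185)]),axis=0)[0]))
# dark cross centroid & rim
im=cv2.imread("pics/w5.png"); g=cv2.cvtColor(im,6); z=np.zeros_like(g); z[52:106,252:306]=(g[52:106,252:306]<140)
k=max(cv2.findContours(z,0,1)[0],key=cv2.contourArea); M=cv2.moments(k); print("centroid",plane(C,[[M['m10']/M['m00'],M['m01']/M['m00']]],97))
print("disc/knob in grip: knob px expected", proj(C,[s["eef_pos"]+np.array([0,0,32-.5])]))
s=env.state();print(s["eef_pos"],np.degrees(s["tcp_rot"]))
E
```

```text
[[505.5 219.7  97. ]
 [516.5 218.6  97. ]
 [504.5 209.   97. ]
 [515.4 207.8  97. ]] [510.47061319 213.78154241  97.        ]
[np.float64(-5.7), np.float64(-5.9), np.float64(84.9), np.float64(84.1)]
edges -4.289031442603539 -3.4132958782928307 86.61196905758922 85.6372094388739
centroid [[510.16542703 213.8347017   97.        ]]
disc/knob in grip: knob px expected [[278.26167162 291.36688102]]
[509.01147506 107.38704627 191.08565468] [-8.99985784e+01 -4.17702217e-02 -1.14307568e-01]
```

```bash
python3 - <<'E'
from h import *
s=dict(np.load("w5.npz")); C=cam("wrist",s); p=s["eef_pos"]
for dz in (-21.5,-20.5,-19.5): print(proj(C,[p+[0,30,dz],p+[-30,0,dz],p+[30,0,dz]]).round(1).tolist())
im=cv2.imread("pics/w5.png"); crop(im,225,190,110,100,6,"w5d")
E
```

```text
[[278.5, 200.1], [230.4, 247.1], [326.9, 246.9]]
[[278.5, 200.5], [230.1, 247.7], [327.2, 247.5]]
[[278.5, 200.9], [229.9, 248.4], [327.4, 248.1]]
```

View pics/w5d.png

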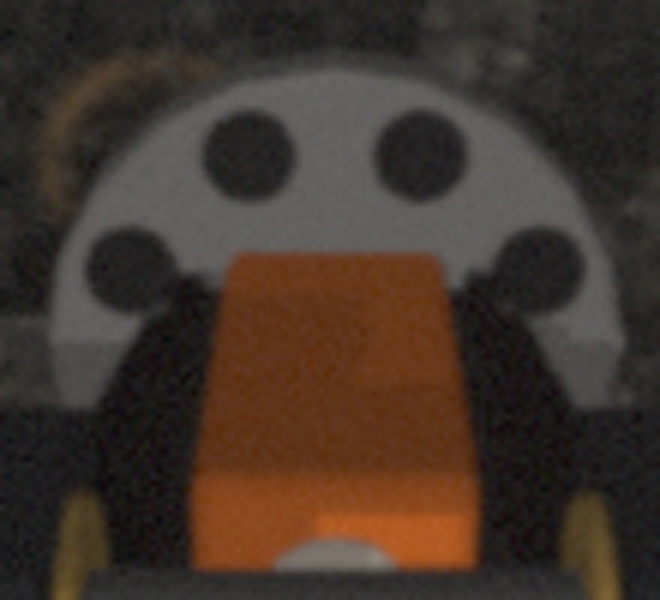

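The disc in the wrist view is about 2.4 px right of its expected place, which means a ~1.5 mm camera bias. Correcting for it gives socket x ≈ 508.9, in agreement with the top camera. Moving above the socket and turning -4.6°.

>>> jog_arm([
  {"dx":0,"dy":0.012,"dz":0.005,"rx":0,"ry":0,"rz":-1.0,"gripper":0},
  {"dx":0,"dy":0.022,"dz":0,"rx":0,"ry":0,"rz":-1.0,"gripper":0},
  {"dx":0,"dy":0.025,"dz":0,"rx":0,"ry":0,"rz":-1.0,"gripper":0},
  {"dx":0,"dy":0.022,"dz":0,"rx":0,"ry":0,"rz":-1.0,"gripper":0},
  {"dx":0,"dy":0.016,"dz":0,"rx":0,"ry":0,"rz":-0.6,"gripper":0},
  {"dx":0,"dy":0.009,"dz":0,"rx":0,"ry":0,"rz":0,"gripper":0},
  {"dx":0,"dy":0,"dz":0,"rx":0,"ry":0,"rz":0,"gripper":0},
  {"dx":0,"dy":0,"dz":0,"rx":0,"ry":0,"rz":0,"gripper":0},
  {"dx":0,"dy":0,"dz":0,"rx":0,"ry":0,"rz":0,"gripper":0},
  {"dx":0,"dy":0,"dz":0,"rx":0,"ry":0,"rz":0,"gripper":0},
])

```text
t: 9.4
eef_pos: [509.0, 213.4, 195.7]
tcp_rot: [-1.571, -0.0, -0.081]
ft_force: [0.6, 0.3, -1.2]
opening: 0.228
```

```bash
python3 - <<'E'
from h import *
s=env.state(); print(s["t"],s["eef_pos"],np.degrees(s["tcp_rot"]),s["ft_force"],s["moment"],s["opening"])
im=env.read_camera("scene")[:,:,::-1]; C=cam("scene");p=s["eef_pos"]
print((proj(C,[p+[0,0,-80.5],[508.9,213.6,97]])-[182,190])*6)
crop(im,182,190,100,100,6,"s6z")
E
```

```text
9.4 [508.97812531 213.38721152 195.7108773 ] [-9.00027095e+01 -6.89602144e-03 -4.65678050e+00] [ 0.58408525  0.29748922 -1.23893715] [ 0.00558316 -0.09652727 -0.05806439] 0.22769005632962538
[[301.09763715 367.7198606 ]
 [304.70700491 409.45881772]]
```

View pics/s6z.png

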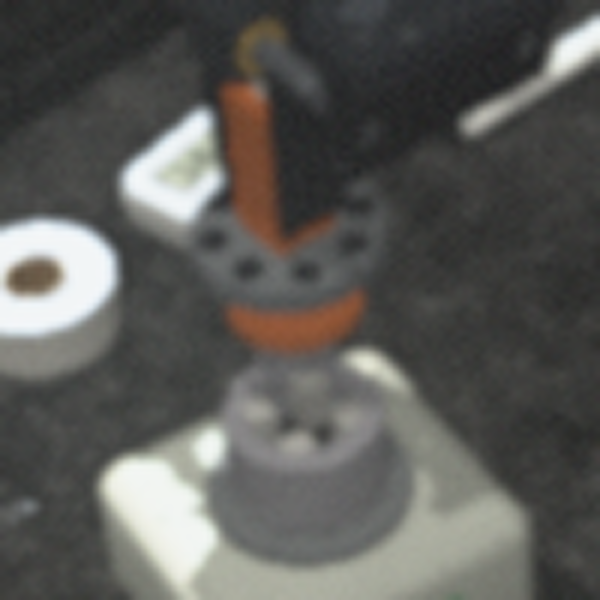

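The head sits over the socket in line (collar centre x≈296, socket x≈303, as projection predicts). Descending and checking force.

>>> jog_arm([
  {"dx":0,"dy":0.0002,"dz":-0.01,"rx":0,"ry":0,"rz":0,"gripper":0},
  {"dx":0,"dy":0,"dz":-0.01,"rx":0,"ry":0,"rz":0,"gripper":0},
  {"dx":0,"dy":0,"dz":-0.005,"rx":0,"ry":0,"rz":0,"gripper":0},
  {"dx":0,"dy":0,"dz":-0.003,"rx":0,"ry":0,"rz":0,"gripper":0},
  {"dx":0,"dy":0,"dz":-0.002,"rx":0,"ry":0,"rz":0,"gripper":0},
  {"dx":0,"dy":0,"dz":-0.002,"rx":0,"ry":0,"rz":0,"gripper":0},
  {"dx":0,"dy":0,"dz":0,"rx":0,"ry":0,"rz":0,"gripper":0},
  {"dx":0,"dy":0,"dz":0,"rx":0,"ry":0,"rz":0,"gripper":0},
])

```text
t: 10.25
eef_pos: [508.9, 214.3, 163.8]
tcp_rot: [-1.571, -0.0, -0.08]
ft_force: [0.8, 0.2, -1.6]
opening: 0.229
```

```bash
python3 - <<'E'
from h import *
s=env.state(); print(s["t"],s["eef_pos"],np.degrees(s["tcp_rot"]),s["ft_force"],s["moment"],s["opening"])
E
```

```text
10.25 [508.93223828 214.26908114 163.82726812] [-8.99946539e+01 -2.09890928e-02 -4.60499515e+00] [ 0.83053661  0.15523473 -1.63456692] [-0.00512342 -0.07454107  0.01493855] 0.22912760675482946
```

Tip is ~13.7 mm deep with no contact force, so the splines have entered the slots. Pressing on.

>>> jog_arm([
  {"dx":0,"dy":0,"dz":-0.003,"rx":0,"ry":0,"rz":0,"gripper":0},
  {"dx":0,"dy":0,"dz":-0.003,"rx":0,"ry":0,"rz":0,"gripper":0},
  {"dx":0,"dy":0,"dz":-0.003,"rx":0,"ry":0,"rz":0,"gripper":0},
  {"dx":0,"dy":0,"dz":-0.001,"rx":0,"ry":0,"rz":0,"gripper":0},
  {"dx":0,"dy":0,"dz":0,"rx":0,"ry":0,"rz":0,"gripper":0},
  {"dx":0,"dy":0,"dz":0,"rx":0,"ry":0,"rz":0,"gripper":0},
])

```text
t: 10.85
eef_pos: [509.0, 214.3, 154.0]
tcp_rot: [-1.571, -0.001, -0.08]
ft_force: [-1.2, -0.0, 5.5]
opening: 0.231
```

```bash
python3 - <<'E'
from h import *
s=env.state(); print(s["t"],s["eef_pos"],np.degrees(s["tcp_rot"]),s["ft_force"],s["moment"],s["opening"])
E
```

```text
10.85 [509.03640677 214.28763301 153.96872972] [-8.99877321e+01 -3.72442599e-02 -4.60897344e+00] [-1.22561892 -0.03051196  5.52815873] [-0.08527289  0.17546392  0.02060592] 0.23108181157983498
```

>>> jog_arm([
  {"dx":0,"dy":0,"dz":-0.001,"rx":0,"ry":0,"rz":0,"gripper":0},
  {"dx":0,"dy":0,"dz":-0.001,"rx":0,"ry":0,"rz":0,"gripper":0},
  {"dx":0,"dy":0,"dz":-0.0005,"rx":0,"ry":0,"rz":0,"gripper":0},
  {"dx":0,"dy":0,"dz":0,"rx":0,"ry":0,"rz":0,"gripper":0},
  {"dx":0,"dy":0,"dz":0,"rx":0,"ry":0,"rz":0,"gripper":0},
])

```text
t: 11.35
eef_pos: [509.0, 214.3, 151.7]
tcp_rot: [-1.571, -0.001, -0.08]
ft_force: [-1.5, -0.5, 7.4]
opening: 0.229
```

>>> jog_arm([
  {"dx":0,"dy":0,"dz":-0.0005,"rx":0,"ry":0,"rz":0,"gripper":0},
  {"dx":0,"dy":0,"dz":0,"rx":0,"ry":0,"rz":0,"gripper":0},
  {"dx":0,"dy":0,"dz":0,"rx":0,"ry":0,"rz":0,"gripper":0},
])

```text
t: 11.65
eef_pos: [509.0, 214.3, 151.4]
tcp_rot: [-1.57, -0.001, -0.08]
ft_force: [-1.5, -1.0, 10.6]
opening: 0.232
```

```bash
python3 - <<'E'
from h import *
s=env.state(); print(s["t"],s["eef_pos"],np.degrees(s["tcp_rot"]),s["ft_force"],s["moment"],s["opening"])
E
```

```text
11.65 [509.04881922 214.30304831 151.44613162] [-8.99821833e+01 -5.76900566e-02 -4.60438093e+00] [-1.54662496 -0.96066404 10.56766589] [-0.17451528  0.45909161  0.01713926] 0.2322972900466297
```

>>> jog_arm([
  {"dx":0,"dy":0,"dz":-0.0005,"rx":0,"ry":0,"rz":0,"gripper":0},
  {"dx":0,"dy":0,"dz":0,"rx":0,"ry":0,"rz":0,"gripper":0},
  {"dx":0,"dy":0,"dz":0,"rx":0,"ry":0,"rz":0,"gripper":0},
])

```text
t: 11.95
eef_pos: [509.0, 214.3, 151.4]
tcp_rot: [-1.57, -0.001, -0.08]
ft_force: [-4.2, -1.7, 15.6]
opening: 0.236
```

```bash
python3 - <<'E'
from h import *
s=env.state(); print(s["t"],s["eef_pos"],np.degrees(s["tcp_rot"]),s["ft_force"],s["moment"],s["opening"])
im=env.read_camera("scene")[:,:,::-1]
crop(im,182,190,100,100,6,"s7z")
im=env.read_camera("wrist")[:,:,::-1]; cv2.imwrite("pics/w7.png",im)
E
```

```text
11.95 [509.03011696 214.3336494  151.38920119] [-8.99750968e+01 -7.08380229e-02 -4.60246577e+00] [-4.18408618 -1.66588516 15.64486708] [-0.22882346  0.75418375  0.0269506 ] 0.2362665767350523
```

View pics/s7z.png

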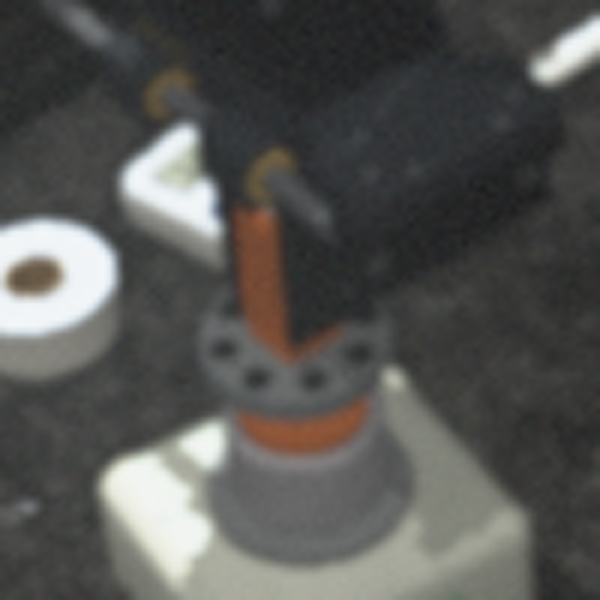

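View pics/w7.png

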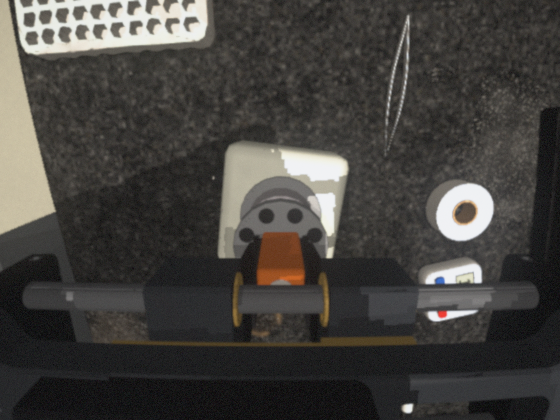

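Collar looks seated on the socket at zoom (300,450), with ~17 N net press. There is a side load of -4 N and the jaws opened slightly, so I'll ease x a little.

>>> jog_arm([
  {"dx":-0.0005,"dy":0,"dz":0,"rx":0,"ry":0,"rz":0,"gripper":0},
  {"dx":0,"dy":0,"dz":0,"rx":0,"ry":0,"rz":0,"gripper":0},
  {"dx":0,"dy":0,"dz":0,"rx":0,"ry":0,"rz":0,"gripper":0},
])

```text
t: 12.35
eef_pos: [509.0, 214.3, 151.4]
tcp_rot: [-1.57, -0.002, -0.08]
ft_force: [-2.4, -0.6, 14.2]
opening: 0.228
```

```bash
python3 - <<'E'
from h import *
s=env.state(); print(s["t"],s["eef_pos"],np.degrees(s["tcp_rot"]),s["ft_force"],s["moment"],s["opening"])
E
```

```text
12.35 [508.97716114 214.32472544 151.42426239] [-89.96337121  -0.12890248  -4.60608678] [-2.37587861 -0.6274588  14.16317592] [-0.30068502  0.39081368 -0.00371747] 0.22831988690442215
```

>>> jog_arm([
  {"dx":-0.0003,"dy":0,"dz":-0.0003,"rx":0,"ry":0,"rz":0,"gripper":0},
  {"dx":0,"dy":0,"dz":0,"rx":0,"ry":0,"rz":0,"gripper":0},
  {"dx":0,"dy":0,"dz":0,"rx":0,"ry":0,"rz":0,"gripper":0},
  {"dx":0,"dy":0,"dz":0,"rx":0,"ry":0,"rz":0,"gripper":0},
  {"dx":0,"dy":0,"dz":0,"rx":0,"ry":0,"rz":0,"gripper":0},
])

```text
t: 12.85
eef_pos: [508.9, 214.3, 151.4]
tcp_rot: [-1.57, -0.003, -0.08]
ft_force: [-1.1, -1.3, 15.8]
opening: 0.228
```

```bash
python3 - <<'E'
from h import *
s=env.state(); print(s["t"],s["eef_pos"],np.degrees(s["tcp_rot"]),s["ft_force"],s["moment"],s["opening"])
im=env.read_camera("scene")[:,:,::-1]
crop(im,200,230,70,60,10,"s8z"); cv2.imwrite("pics/s8.png",im)
E
```

```text
12.85 [508.90115917 214.3310393  151.40076354] [-89.95382589  -0.16735199  -4.60643811] [-1.07615748 -1.34300661 15.81973403] [-0.36960644  0.32069715  0.00909639] 0.22752518839808
```

View pics/s8z.png

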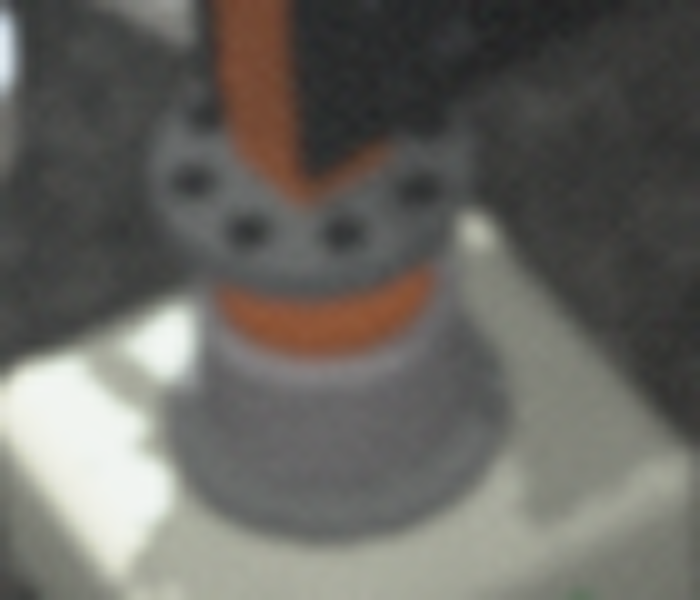

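View pics/s8.png

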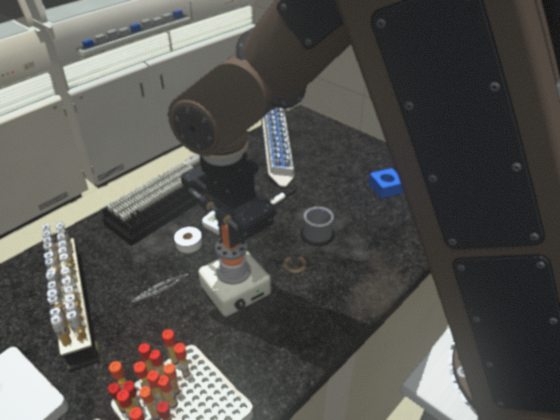

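The collar lies on the socket face with no gap at zoom (320,350), z has stalled at 151.4 (predicted home 151.5), and the bystanders haven't moved. Handing in.

```bash
python3 - <<'E'
from cell import env
print(env.job_done()); s=env.state(); print(s["t"],s["eef_pos"],s["ft_force"],s["opening"])
E
```

```text
the job is handed in; nothing more can be done
None
the job is handed in; nothing more can be done
```

The head is seated in the mixer socket, still gripped and pressed down, and the job was handed in at about 13 s of the 51 s allowed. No verdict or state came back after hand-in.

- **Cleaning:** I took the head out of the stand and held it in the well for about 1.3 s. The tip was about 35 mm below the rim, so all the splines were roughly 9 mm under it. There was no contact force.
- **Meshing:** I turned the head about 25° in all to match the socket, which sat at about -4.7°. The splines went past the 9 mm tooth depth with no resistance.
- **Last checks:**
  - Lowering the command further no longer moved the tool. It stayed at z = 151.4 mm, against about 151.5 mm predicted for home.
  - The vertical force was about 17 N net, above the 9.2 N spring.
  - The jaws read about 21.6 mm on the 22 mm knob.
  - The scene picture showed the collar on the socket face with no visible gap, and no bystander seemed to have moved.
- **Disagreements:**
  - The first two move calls were refused because fields were missing; nothing moved.
  - The wrist camera was off by about 1.5 mm sideways, so I corrected the socket position using the gripped head and the top view.
  - A side load of about 4 N appeared while pressing, and the jaws opened slightly. I shifted x by 0.8 mm in all, which brought it down to about 1 N.
  - Measured y stayed about 0.7 mm from the commanded value, with little side force.

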